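Pin the clamshell jig shut over a post and hold it pressed

ROBOT

A 6-joint arm with a two-finger parallel gripper is mounted at the origin on a cart in front of the work surface, level with it; the furniture and walls round the work are solid. World frame = base frame: x ahead of the robot, y to its left, z up, the work surface at z = 0. Lengths are in mm, angles in rad, forces in N, time in s.
With the tool pointing down it reaches from about 425 to 950 mm from the base axis. Payload 3.5 kg.
Tool frame: the origin (TCP) lies midway between the tips of the shut fingers; the grasp point (between the pads) lies 19 mm behind it; z points along the fingers, y is the direction in which the jaws open and shut (so a half turn about z gives the same grasp; the last joint's range is limited). The gripper opens to 85 mm and grips with 20 to 120 N. Pads are 22 mm wide; open, the fingers measure 114 mm over their backs; the gripper's body (76 mm by 85 mm) begins 54 mm behind the grasp point. The pads swing forward as they close: fully open they stand 13 mm farther back than shut.
Start: joints at [1.081, 0.286, 1.577, -0, 1.279, -0.15], TCP at [224.94, 636.403, 231.325] pointing down, gripper open.
Joint ranges: [-2.77, 2.77], [-0.9, 2.22], [0.21, 2.48], [-1.53, 4.67], [0.24, 2.81], [-2.84, 2.84]. Speed limits (rad/s): [2.79, 2.79, 3.14, 3.14, 3.14, 3.14].

INTERFACE

Orientations are given as a unit quaternion [w, x, y, z].
In Python, from workcell import r gives the robot as it stands. The module is installed in compiled form; this text tells all that it offers. Calls block until the motion is done:
- r.movep(position, orientation): joint-space move of the TCP to a pose.
- r.line_to(position, attitude=None, speed=150, f_stop=None): straight line of the TCP; attitude=None keeps the orientation; speed is the mean speed in mm/s. With f_stop (N) it stops when the force on the tool has changed by that much, and returns True; else False.
- r.move_j(angles): joint-space move.
- r.gripper_to(opening, grip_force=None): finger opening in mm; grip_force is the grip in N (None keeps the last); returns when the fingers have stopped.
- r.wait(seconds).
- r.ik(position, orientation): joint angles nearest the present ones, or None.
- r.read_camera(name): name is "scene" or "top" or "wrist"; returns a dict with "image" (480x640x3 uint8, blue, green, red), "z_map" (480x640 float32, mm along the optical axis (not along the pixel's ray), 0 where there is no reading), "fx", "fy", "cx", "cy" (pixels), "k1" (the pictures are not rectified: a ray, as slopes to the right and down, at radius r is drawn at 1 + k1 r^2 times it, then the intrinsics apply), "R" (3x3) and "t" (3): a world point X has camera coordinates R X + t. Camera axes: x right, y down, z forward; pixel columns grow to the right and rows downward; lengths in mm; the calibration is good to about 2 mm. A picture is of the moment at which its call begins.
A pose or a line that the arm cannot do raises r.PlanningError and nothing moves.
- r.close_job(): hands the job in, once; it reports no verdict.
Readings, each from a call of its own:
- r.read_time_s(): time.
- r.read_joints(): joint angles.
- r.read_qd(): joint speeds.
- r.read_joint_torque(): joint torques, N m.
- r.read_tcp_pos(): TCP position.
- r.read_tool_rot(): TCP orientation.
- r.read_contact_force(): force on the tool from outside, world axes, zero at the start.
- r.read_moment(): the same for the moment, N m.
- r.read_grip_width(): finger opening in mm.
Only numpy, scipy, OpenCV 4.12 (cv2) and the standard library are available. Lean on these libraries where they do the work, as an engineer would, in place of code of your own. Each camera call takes 0.05 s, during which the arm holds its last target.

TASK

A metal post lies in the open blue clamshell jig. Fold the aluminium upper half down onto the post, take the red-headed locating pin from its grey stand, put it down through the hole in the upper half into the hole below, and press on the pin until its collar sits on the upper half and the jig is fully shut against its spring. Finish while still pressing the pin down so the jig stays shut (it springs ajar if you let go), with the post still lying in its channel and the two brown vials and the small dish left where they stand.

Things in the scene. Friction and masses are not known exactly. Their poses are not given: they have to be found in the camera images.
- jig: Fixed jig. Origin: on the table under the middle of its lower half, a blue block 120 (x) x 90 (y) x 40 mm high; top = parting plane. Hinge along y at its +x side; two 10 mm high feet stick out 21 mm at -x. A 15 mm wide channel along y at x = 7.5 mm holds a white sprung cradle under the post; it yields 4 mm downward (6 N at first, 12 N when fully down).
- lid (a joint): Angle (rad) of the upper half, an aluminium plate 110 x 90 x 10 mm, 100 g: 0 = fully shut, flat on the lower half; grows as the free edge swings up, limit 1.3. Hinge friction (0.08 N m) keeps it where it is left while well open. Pushed down and let go it rests ajar on the sprung post at about 0.08 to 0.1; about 6 N pressed at its hole shuts it fully.
- hinge (a point): Point on the hinge axis, middle of its length, 58 mm in +x and 42 mm above the jig's origin. The plate's outer face lies 8.5 mm and its inner face 1.5 mm to either side of this axis; its free edge is 118 mm from the axis.
- lid_hole (a point): Centre of the mouth of the 14 mm through hole in the upper half, on its outer (upper) face, 98 mm from the hinge axis and 20 mm from the free edge, mid-width. Moves with the plate. Shut, it is 50.5 mm above the table. While ajar it lies about 1 mm nearer the hinge.
- lower_hole (a point): Centre of the mouth of the 14 mm hole in the lower half, at the parting plane 40 mm above the table, 40 mm in -x of the jig's origin, 30 mm deep. When the upper half is shut the two holes are in line.
- pin: Pin, 69 mm long, 60 g. Origin: centre of its lower tip, z towards the head. Steel shank 10 mm diameter, 34 mm long, lowest 6 mm tapering to 6 mm diameter; steel collar 26 mm diameter from 34 to 39 mm; red round head 20 mm diameter from 39 to 69 mm. Starts upright in the stand, collar on the stand's top. Home in the shut jig its tip is 16.5 mm above the table.
- pin_stand: Grey stand fixed to the table, 56 x 56 mm and 45 mm high (foot plate 72 x 72 x 6 mm), with a 14 mm hole in the middle of its top, 40 mm deep. Origin at the centre of its underside. (The cell's frame: two fixed uprights, 40 mm square and 1.25 m tall, stand near the robot at world x = 0.21, y = 0.29 and y = -0.62; fold the arm in to swing past one.)
- post: Loose grey steel post, 13 mm diameter, 100 mm long, lying along the jig's y in the channel. Origin mid-length at its underside.
- brown_vial: Bystander: brown vial with black cap, 27 mm diameter, 62 mm high, standing beside the jig. Origin under its centre.
- dish: Bystander: small clear round dish, 40 mm diameter, 13 mm high, beside the jig. Origin under its centre.
- white_cap_vial: Bystander: brown vial with white cap, 25 mm diameter, 58 mm high, standing behind the pin stand. Origin under its centre.
Mind the look-alikes: they are no part of the job. Several things have the shape of the pin; the one meant has the colours described above.

How it is judged:
By the outcome, as a careful person would: the job done as asked, in the order asked, and still so for the second after the job is handed in, while the arm keeps its last pose, push and grip.
It also fails if it takes over 54 s, if anything falls off the work surface, if the arm or the gripper's body presses on something with over 40 N, if the wrist force passes 120 N, or if a joint passes its speed limit or range.

## Working session

There is one attempt and no reset: what is moved stays moved. The work goes in short steps, each a Python script; the robot and the scene stay as the last script left them, time stands still between calls to the robot, and variables do not carry over. Pictures are saved under pics/ and viewed, and the job is handed in when it is done.

```bash
mkdir -p pics; ls; python3 - <<'E'
from workcell import r
import cv2,numpy as np
print(r.read_time_s())
for n in ["scene","top","wrist"]:
    c=r.read_camera(n); cv2.imwrite(f"pics/{n}0.png",c["image"]); np.savez(f"{n}0.npz",**c)
    print(n,c["fx"],c["fy"],c["cx"],c["cy"],c["k1"],np.round(-c["R"].T@c["t"]))
print(r.read_time_s(), r.read_tool_rot())
E
```

```text
pics
0.0
scene 595.6839309900549 595.6839309900549 325.68947817462106 234.99209429167584 0.05514493086105267 [  46. -437.  905.]
top 509.48850319151074 509.48850319151074 320.8732103831657 241.88180219693467 0.04185078302565257 [378.  -8. 989.]
wrist 344.3026088451069 344.3026088451069 321.9289230941658 238.8862848333889 -0.047606846044765457 [153. 661. 372.]
0.15 [-2.98687954e-04  1.69073752e-01  9.85602963e-01 -8.81306996e-04]
```

View pics/scene0.png

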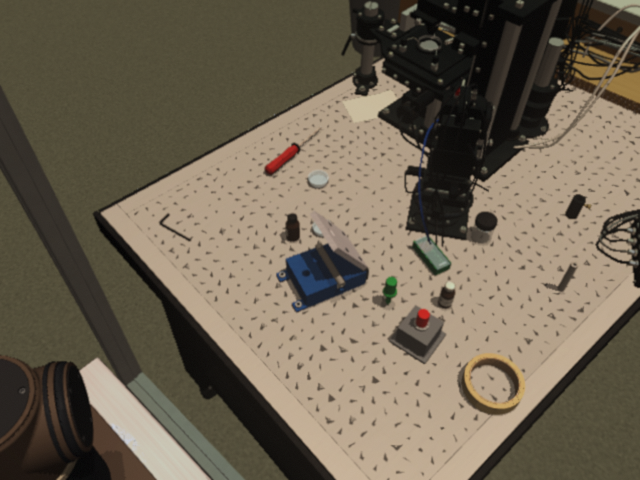

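View pics/top0.png

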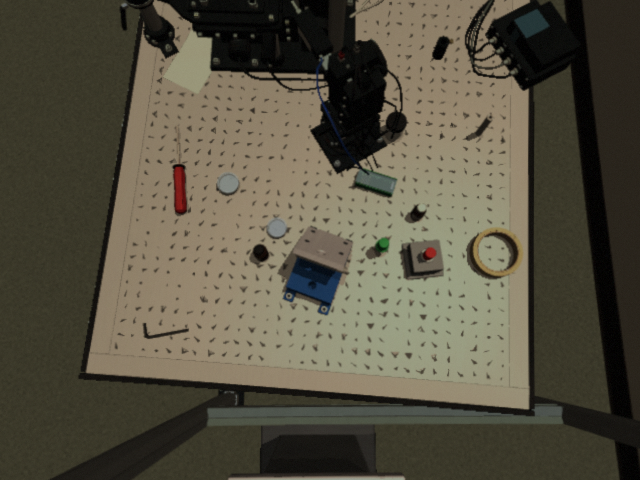

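View pics/wrist0.png

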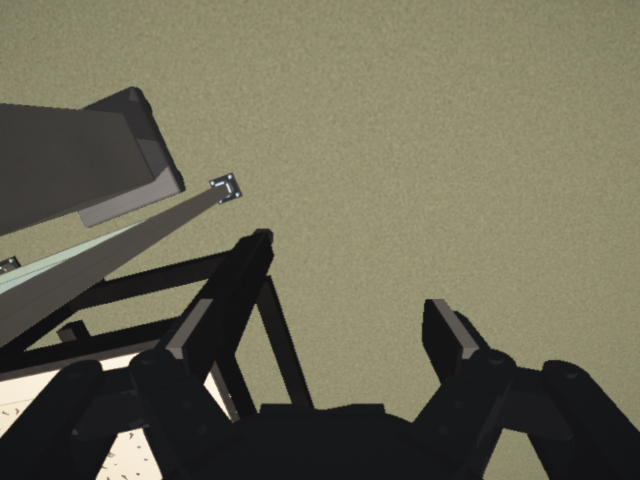

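The pictures show these (pixels in the top view):
- Jig at about (318,270), lid open towards the far side.
- Grey stand with the red-headed pin at (428,254).
- Candidates for the pin:
  - Green pin-like object at (383,244).
  - Black and white-capped vials at (261,253) and (419,212).
  - Dark pin-like items at (440,47) and (484,126).
  - Red screwdriver at (180,190).

I'm choosing the red head in the grey stand. Next I'll check it in a crop, measure it, and identify the arm's kinematics.

```bash
cat > h.py <<'E'
import numpy as np,cv2
def load(f): return dict(np.load(f))
def und(c,u,v):
    k=float(c["k1"]); K=np.array([[c["fx"],0,c["cx"]],[0,c["fy"],c["cy"]],[0,0,1.]])
    p=cv2.undistortPoints(np.array([[[u,v]]],float),K,np.array([k,0,0,0,0.])); return p[0,0]
def px2w(c,u,v,z=None):
    """world point by depth map (z None) or by intersecting plane z"""
    x,y=und(c,u,v); R,t=c["R"],c["t"]
    if z is None:
        d=c["z_map"][int(round(v)),int(round(u))]; return R.T@(np.array([x,y,1])*d-t)
    o=-R.T@t; dr=R.T@np.array([x,y,1]); return o+dr*(z-o[2])/dr[2]
def cloud(c):
    h,w=c["z_map"].shape; uu,vv=np.meshgrid(np.arange(w),np.arange(h))
    K=np.array([[c["fx"],0,c["cx"]],[0,c["fy"],c["cy"]],[0,0,1.]])
    p=cv2.undistortPoints(np.stack([uu,vv],-1).reshape(-1,1,2).astype(float),K,np.array([float(c["k1"]),0,0,0,0]))[:,0]
    d=c["z_map"].reshape(-1,1); P=np.hstack([p,np.ones((len(p),1))])*d
    return ((P-c["t"])@c["R"]).reshape(h,w,3)
E
python3 - <<'E'
from h import *
t=load("top0.npz"); s=load("scene0.npz")
a=cv2.resize(t["image"][160:340,220:460],None,fx=3.3,fy=3.3,interpolation=cv2.INTER_CUBIC);cv2.imwrite("pics/c_top.png",a)
a=cv2.resize(s["image"][190:370,260:480],None,fx=3.3,fy=3.3,interpolation=cv2.INTER_CUBIC);cv2.imwrite("pics/c_scene.png",a)
for n,u,v in [("pin",428,254),("green",383,244),("white",419,212),("black",261,253),("dish",277,229),("rail",400,413),("table",330,340),("blackmach",345,120),("blk2",360,80),("lid",320,245)]: print(n,px2w(t,u,v).round(1))
C=cloud(s)
print("pin sc",px2w(s,424,314).round(1),"upright",px2w(s,60,200).round(),"rail",px2w(s,170,410).round())
E
```

```text
pin [ 538.4 -205.7   77.5]
green [ 558.6 -125.5   72.1]
white [ 625.7 -199.7   45.1]
black [546.5  99.8  56.3]
dish [602.2  74.2  12.1]
rail [ 214.9 -202.7 -321. ]
table [387.4 -27.6   0.5]
blackmach [747.9 -53.5 190. ]
blk2 [756.  -69.8 305.9]
lid [550.3  -9.9 109.8]
pin sc [ 542.8 -210.5   79.1] upright [ 525. 1364. -805.] rail [  46. -437.  905.]
```

```bash
python3 - <<'E'
from workcell import r
import numpy as np
from scipy.spatial.transform import Rotation as Ro
rng=np.random.default_rng(0); D=[]
for i in range(150):
    p=np.array([rng.uniform(150,750),rng.uniform(-400,600),rng.uniform(60,500)])
    q=(Ro.from_euler('z',rng.uniform(-1.5,1.5))*Ro.from_rotvec([np.pi,0,0])*Ro.from_rotvec(rng.normal(0,.4,3))).as_quat()
    qq=[q[3],q[0],q[1],q[2]]
    j=r.ik(list(p),qq)
    if j is not None: D.append(np.r_[p,qq,j])
D=np.array(D);print(len(D),r.read_time_s());np.save("ik.npy",D)
print(D[:4].round(3))
E
```

```text
129 0.15
[[ 5.87698e+02  1.43625e+02  4.71432e+02  1.97000e-01  7.75000e-01
   4.45000e-01 -4.03000e-01  2.84000e-01  4.32000e-01  1.14100e+00
  -7.07000e-01  2.23300e+00  5.61000e-01]
 [ 5.87793e+02 -2.24344e+02  4.39799e+02 -9.40000e-02  9.71000e-01
   8.60000e-02  2.01000e-01 -6.92000e-01 -3.20000e-02  1.59900e+00
   4.24000e-01  1.42400e+00  6.71000e-01]
 [ 2.24570e+02  2.70624e+02  3.44763e+02  7.00000e-03  9.26000e-01
   3.47000e-01 -1.48000e-01  5.55000e-01 -3.76000e-01  2.03200e+00
   4.40000e-02  1.78000e+00  1.41100e+00]
 [ 5.61325e+02  2.50459e+02  3.62917e+02  4.90000e-02  9.72000e-01
  -2.07000e-01  1.01000e-01  3.31000e-01  3.20000e-02  1.63800e+00
  -1.93000e-01  1.35100e+00  2.35200e+00]]
```

View pics/c_top.png

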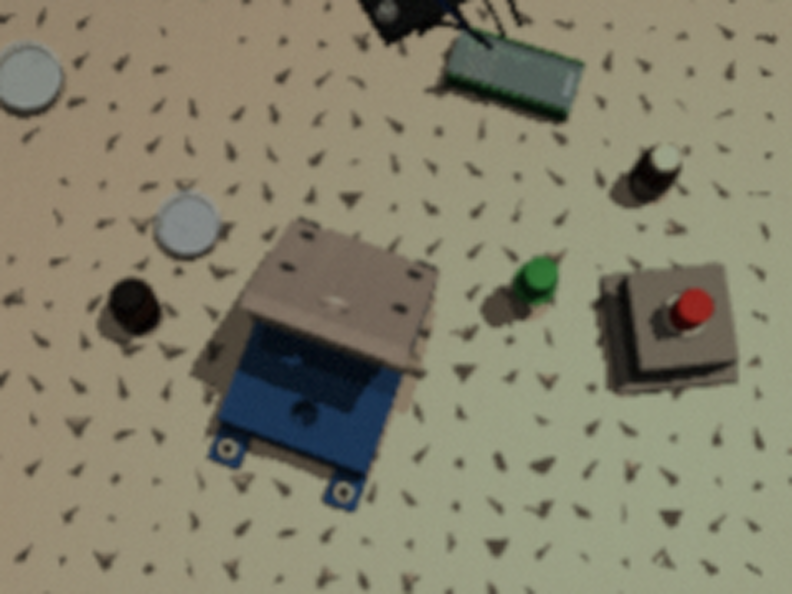

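View pics/c_scene.png

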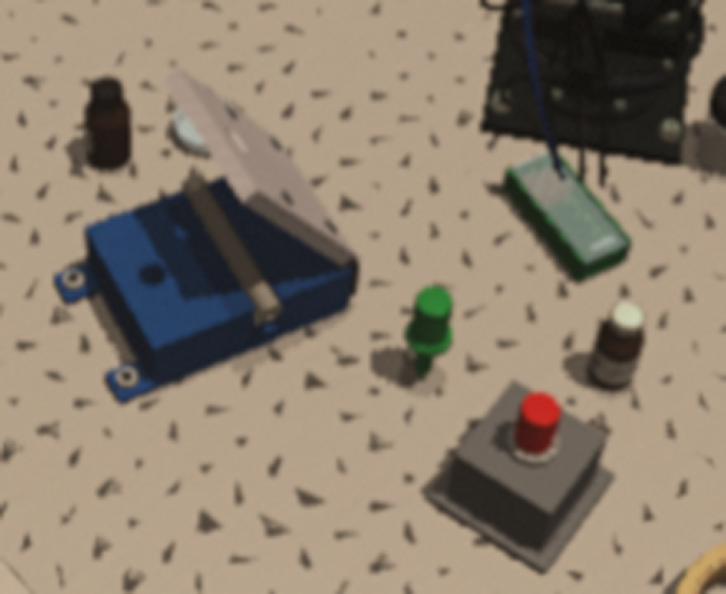

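```bash
cat > fit.py <<'E'
import numpy as np
from scipy.optimize import least_squares
from scipy.spatial.transform import Rotation as Ro
D=np.load("ik.npy")
def rot(ax,a): return Ro.from_rotvec(np.outer(np.atleast_1d(a),ax))
# PUMA-like: j1 about z, j2 about y, j3 about y, j4 about forearm axis, j5, j6 about tool
def fk(j,P,full=False):
    # zero conf: axis points p_i; all links along z. q2 leans forward (+y rot)
    j=np.atleast_2d(j); n=len(j)
    H,off,a1,L2,a3,L4,T,s4,s6=P[:9]
    R1=rot([0,0,1],j[:,0]); R2=R1*rot([0,1,0],j[:,1]); R3=R2*rot([0,1,0],j[:,2])
    R4=R3*rot([0,0,1],s4*j[:,3]); R5=R4*rot([0,1,0],j[:,4]); R6=R5*rot([0,0,1],s6*j[:,5])
    sh=R1.apply(np.tile([a1,0,H],(n,1)))
    el=sh+R2.apply(np.tile([0,off,L2],(n,1)))
    wr=el+R3.apply(np.tile([a3,0,L4],(n,1)))
    tcp=wr+R6.apply(np.tile([0,0,T],(n,1)))
    if full: return sh,el,wr,tcp,R6
    return tcp,R6
if __name__=="__main__":
    pos=D[:,:3]; Rt=Ro.from_quat(D[:,[4,5,6,3]]); j=D[:,7:]
    best=None
    for s4 in(1,-1):
      for s6 in(1,-1):
        for yaw in (0,np.pi/2,np.pi,-np.pi/2):
          def f(P):
            t,R=fk(j,np.r_[P,s4,s6]); R=R*Ro.from_euler('z',yaw)
            return np.r_[(t-pos).ravel(),200*((R.inv()*Rt).as_rotvec()).ravel()]
          o=least_squares(f,[300,100,0,400,0,400,200])
          if best is None or o.cost<best[0]: best=(o.cost,o.x,s4,s6,yaw,np.abs(o.fun).max())
    print(best); np.save("fk.npy",np.r_[best[1],best[2],best[3]])
E
python3 fit.py
```

```text
(np.float64(1.9576181874446204e-22), array([2.40300000e+02, 1.00900000e+02, 4.36000528e-14, 4.43000000e+02,
       2.06000000e+01, 5.72500000e+02, 2.49300000e+02]), 1, 1, 1.5707963267948966, np.float64(3.296918293926865e-12))
```

The crop confirms the choice. The red head with its steel collar is in the grey stand at crop (690,310), and the green one at (538,280) is a look-alike. The FK fit is exact. Next is the jig and lid geometry from depth.

```bash
cat > seg.py <<'E'
from h import *
def ana(f,reg=((440,640),(-90,80))):
    c=load(f); C=cloud(c); hsv=cv2.cvtColor(c["image"],cv2.COLOR_BGR2HSV)
    z=c["z_map"]>0
    inr=z&(C[...,0]>reg[0][0])&(C[...,0]<reg[0][1])&(C[...,1]>reg[1][0])&(C[...,1]<reg[1][1])
    blue=inr&(hsv[...,0]>100)&(hsv[...,0]<125)&(hsv[...,1]>120)
    top=blue&(abs(C[...,2]-40)<6)
    P=C[top]; print(f,"blue top n",len(P),"z med",np.median(P[:,2]).round(2))
    rect=cv2.minAreaRect(P[:,:2].astype(np.float32)); print(" rect",rect, "corners",cv2.boxPoints(rect).round(1).tolist())
    lid=inr&(hsv[...,1]<90)&(C[...,2]>58)
    L=C[lid]; print(" lid n",len(L),"z",L[:,2].min(),L[:,2].max())
    # ransac plane
    rng=np.random.default_rng(0);best=None
    for _ in range(300):
        a,b,d=L[rng.choice(len(L),3,False)]; n=np.cross(b-a,d-a); n/=np.linalg.norm(n)+1e-9
        m=abs((L-a)@n)<2
        if best is None or m.sum()>best.sum(): best=m
    I=L[best]; m=I.mean(0); n=np.linalg.svd(I-m)[2][2]; n*=np.sign(n[2])
    print(" plane inl",len(I),"n",n.round(4),"mean",m.round(1),"phi",np.arccos(n[2]).round(3),"yaw",np.arctan2(n[1],n[0]).round(3))
    return c,C
if __name__=="__main__":
    ana("top0.npz"); ana("scene0.npz")
    t=load("top0.npz"); s=load("scene0.npz")
    # foot holes from crops (z~10), lower hole, pin head/pins
    o=lambda u,v:(220+u/3.3,160+v/3.3)
    for u,v,z in [(228,448,10),(343,492,10),(305,411,40),(692,305,80),(305,411,40)]: print(px2w(t,*o(u,v),z).round(1))
    o=lambda u,v:(260+u/3.3,190+v/3.3)
    print("sc")
    for u,v,z in [(73,278,10),(126,376,10),(152,274,40),(540,403,80)]: print(px2w(s,*o(u,v),z).round(1))
E
python3 seg.py
```

```text
top0.npz blue top n 1406 z med 40.26
 rect ((497.60797119140625, 2.6490135192871094), (87.8360595703125, 59.041622161865234), 69.51014709472656) corners [[454.6000061035156, -28.200000762939453], [509.8999938964844, -48.79999923706055], [540.5999755859375, 33.5], [485.29998779296875, 54.099998474121094]]
 lid n 1513 z 58.03627051683065 146.27410511219327
 plane inl 1269 n [ 0.7658 -0.2922  0.5729] mean [549.9 -16.5 104.8] phi 0.961 yaw -0.365
scene0.npz blue top n 912 z med 40.13
 rect ((524.758544921875, -8.906440734863281), (88.55209350585938, 117.9113540649414), 68.7734603881836) corners [[453.79998779296875, -28.799999237060547], [563.7000122070312, -71.5], [595.7000122070312, 11.0], [485.79998779296875, 53.70000076293945]]
 lid n 1025 z 58.31594807457357 146.829841788284
 plane inl 712 n [ 0.7591 -0.2962  0.5796] mean [547.  -18.5 109. ] phi 0.953 yaw -0.372
[471.1  50.   10. ]
[445.2 -16.6  10. ]
[488.8   4.8  40. ]
[ 540.8 -208.4   80. ]
[488.8   4.8  40. ]
sc
[473.1  50.8  10. ]
[447.3 -16.2  10. ]
[490.1   5.3  40. ]
[ 544.8 -208.1   80. ]
```

Jig: both cameras agree on origin ≈ (526,-9), yaw -0.367 and lid ≈ 0.957 rad. The 88×118 mm rectangle and z = 40 match the sizes given. Pin ≈ (542,-208). Now I'll fold the arm in, swing past the upright and look with the wrist camera.

```bash
cat > g.py <<'E'
import numpy as np
from scipy.spatial.transform import Rotation as Ro
from fit import fk
P=np.load("fk.npy")
YAW=-0.367; ORG=np.array([526.,-9.,0])
def quat(psi): # tool down, tool x toward world angle psi
    q=(Ro.from_euler('z',psi)*Ro.from_rotvec([np.pi,0,0])).as_quat(); return [q[3],q[0],q[1],q[2]]
def jig(x,y,z): 
    c,s=np.cos(YAW),np.sin(YAW); return ORG+np.array([c*x-s*y,s*x+c*y,z])
E
python3 - <<'E'
from g import *
from workcell import r
q=np.array(r.read_joints())
f=[1.081,-.8,1.65,0,2.25,-.15]
# check path radii
sw=[-.35,-.8,1.65,0,2.25,-.15]
for a in np.linspace(0,1,5):
    sh,el,wr,t,R=fk(q+(np.array(f)-q)*a,P,True); print(el[0].round(),wr[0].round(),t[0].round())
r.move_j(f); print(r.read_time_s(),r.read_contact_force())
r.move_j(sw); print(r.read_time_s(),np.round(r.read_tcp_pos()),r.read_contact_force())
for psi in (YAW,YAW+np.pi,YAW+np.pi/2,YAW-np.pi/2):
    for p in (jig(-20,0,260),[542,-208,260.],jig(-40,0,70)):
        j=r.ik(list(p),quat(psi)); print(round(psi,2),None if j is None else np.round(j,2))
E
```

```text
[-30. 158. 665.] [225. 636. 480.] [225. 636. 230.]
[-86.  53. 683.] [183. 557. 640.] [184. 559. 390.]
[-142.  -52.  669.] [123. 446. 770.] [126. 450. 521.]
[-194. -150.  623.] [ 51. 310. 862.] [ 54. 316. 613.]
[-239. -233.  549.] [-30. 159. 911.] [-25. 168. 662.]
2.5833 [ 0.34964599 -0.30641563 -0.36482761]
4.0167 [163.  48. 662.] [ 0.29477214 -0.03290522  0.04593377]
-0.37 [-0.2  -0.11  1.95 -0.    1.3   1.73]
-0.37 [-0.54  0.06  1.78 -0.    1.3   1.4 ]
-0.37 [-0.2   0.08  2.14 -0.    0.92  1.74]
2.77 [-0.2  -0.11  1.95  0.    1.3  -1.41]
2.77 [-0.54  0.06  1.78  0.    1.3  -1.74]
2.77 [-0.2   0.08  2.14  0.    0.92 -1.4 ]
1.2 [-0.2  -0.11  1.95 -0.    1.3   0.16]
1.2 [-0.54  0.06  1.78  0.    1.3  -0.17]
1.2 [-0.2   0.08  2.14 -0.    0.92  0.17]
-1.94 None
-1.94 None
-1.94 None
```

```bash
python3 - <<'E'
from g import *
from workcell import r
import cv2
r.movep([535,-100,290.],quat(1.2)); print(r.read_time_s(),np.round(r.read_joints(),2))
c=r.read_camera("wrist"); cv2.imwrite("pics/w1.png",c["image"]); np.savez("w1.npz",**c); print(-c["R"].T@c["t"])
print(r.read_contact_force())
E
```

```text
5.9917 [-0.37 -0.05  1.83  0.    1.35 -0.  ]
[561.00418413 -30.62252168 433.30053804]
[ 0.30351506  0.57413083 -0.14361537]
```

View pics/w1.png

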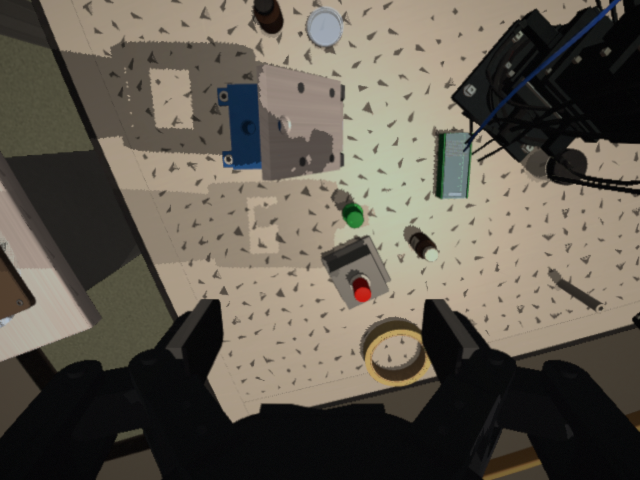

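The wrist view shows feet holes at (224,97) and (228,159), the lower hole at (249,127), the lid hole at (287,127), and the red pin head at (362,295). Measuring these.

```bash
python3 - <<'E'
from h import *
from seg import ana
from g import YAW,ORG,jig
c,C=ana("w1.npz",((440,640),(-90,80)))
for n,u,v,z in [("foot",224,97,10),("foot",228,159,10),("lowhole",249,127,40),("lidhole",287,127,None)]:
    print(n,px2w(c,u,v,z).round(1))
print("exp hole",jig(-40,0,40))
hsv=cv2.cvtColor(c["image"],cv2.COLOR_BGR2HSV)
for f in ("w1.npz","top0.npz","scene0.npz"):
    c=load(f);C=cloud(c);hsv=cv2.cvtColor(c["image"],cv2.COLOR_BGR2HSV)
    red=((hsv[...,0]<8)|(hsv[...,0]>172))&(hsv[...,1]>150)&(hsv[...,2]>60)
    near=np.hypot(C[...,0]-542,C[...,1]+208)<30
    P=C[red&near]; T=P[P[:,2]>np.percentile(P[:,2],90)-1.5] if 0 else P[P[:,2]>78]
    print(f,len(P),P[:,2].max().round(1),"top n",len(T),T.mean(0).round(1) if len(T) else "", cv2.minEnclosingCircle(T[:,:2].astype(np.float32)) if len(T) else "")
    st=C[(abs(C[...,2]-45)<3)&near|(abs(C[...,2]-45)<3)&(np.hypot(C[...,0]-542,C[...,1]+208)<45)]
    print("  stand",cv2.minAreaRect(st[:,:2].astype(np.float32)))
w=load("w1.npz");a=cv2.resize(w["image"][60:320,200:450],None,fx=2.3,fy=2.3,interpolation=cv2.INTER_CUBIC);cv2.imwrite("pics/w1c.png",a)
E
```

```text
w1.npz blue top n 2242 z med 39.04
 rect ((495.29705810546875, 2.1534805297851562), (87.93022155761719, 54.54317855834961), 69.3909912109375) corners [[454.29998779296875, -29.399999618530273], [505.29998779296875, -48.599998474121094], [536.2999877929688, 33.70000076293945], [485.20001220703125, 52.900001525878906]]
 lid n 40519 z 58.009095472394684 392.3365116238329
 plane inl 16007 n [-0.2851 -0.9535  0.0983] mean [507.5 -74.  372. ] phi 1.472 yaw -1.861
foot [471.5  48.3  10. ]
foot [445.7 -17.1  10. ]
lowhole [490.1   4.6  40. ]
lidhole [535.3 -14.7 119.5]
exp hole [488.66368021   5.35267307  40.        ]
w1.npz 330 80.5 top n 180 [ 541.2 -210.    79. ] ((540.770263671875, -210.2393035888672), 9.705121040344238)
  stand ((540.8902587890625, -210.4550018310547), (56.145469665527344, 57.4115104675293), 5.835124492645264)
top0.npz 87 83.7 top n 67 [ 540.9 -209.9   80.2] ((541.0696411132812, -209.64695739746094), 8.756836891174316)
  stand ((541.93017578125, -209.55784606933594), (56.234649658203125, 57.4651985168457), 5.813006401062012)
scene0.npz 174 83.1 top n 90 [ 540.9 -209.7   80.2] ((541.6328125, -210.0084228515625), 10.850168228149414)
  stand ((542.3223266601562, -209.82211303710938), (58.5655632019043, 57.50255584716797), 5.786446571350098)
```

View pics/w1c.png

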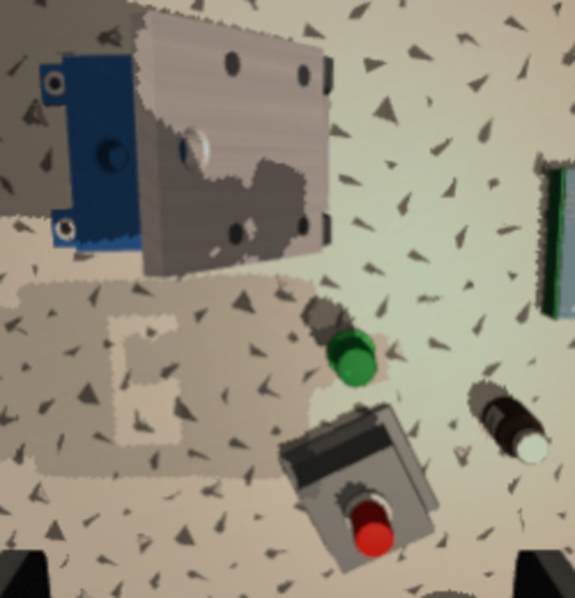

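```bash
sed -i 's/ORG=.*/ORG=np.array([526.4,-9.4,0])/' g.py; python3 - <<'E'
from g import *
from workcell import r
import cv2
def pt(phi,s=85):
    x=58-s*np.cos(phi)+8.5*np.sin(phi)+14.5; z=42+s*np.sin(phi)+8.5*np.cos(phi)
    return list(jig(x,0,z))
a=np.array(pt(1.15)); 
r.gripper_to(0)
print(r.read_time_s())
up=a.copy(); up[2]=190
r.movep(list(up),quat(1.2)); r.line_to(list(a),speed=150)
print(r.read_time_s(),r.read_contact_force())
for phi in [.9,.7,.5,.3,.15,.06]:
    st=r.line_to(pt(phi),speed=120,f_stop=25); print(phi,st,np.round(r.read_contact_force(),1))
    if st: break
print(r.read_time_s())
p=np.array(r.read_tcp_pos()); p[2]+=60; r.line_to(list(p),speed=200)
for n in("scene","top","wrist"):
    c=r.read_camera(n); cv2.imwrite(f"pics/{n}2.png",c["image"]); np.savez(f"{n}2.npz",**c)
print(r.read_time_s())
E
```

```text
6.8083
7.9917 [-0.54119422 -0.12943423  0.37403338]
0.9 False [ 0.1 -0.4  0.1]
0.7 False [ 0.4  1.  -1.1]
0.5 False [ 0.5 -0.1  0.2]
0.3 False [-0.4 -0.4  0. ]
0.15 False [-0.3 -0.8  0.8]
0.06 False [1.5 0.5 1.7]
9.7
10.3
```

```bash
python3 - <<'E'
from h import *
s=load("scene2.npz");t=load("top2.npz")
a=cv2.resize(s["image"][190:370,260:480],None,fx=2.6,fy=2.6);b=cv2.resize(t["image"][190:340,240:460],None,fx=2.6,fy=2.6)
cv2.imwrite("pics/s2c.png",a);cv2.imwrite("pics/t2c.png",b)
E
```

```text
(no output)
```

View pics/s2c.png

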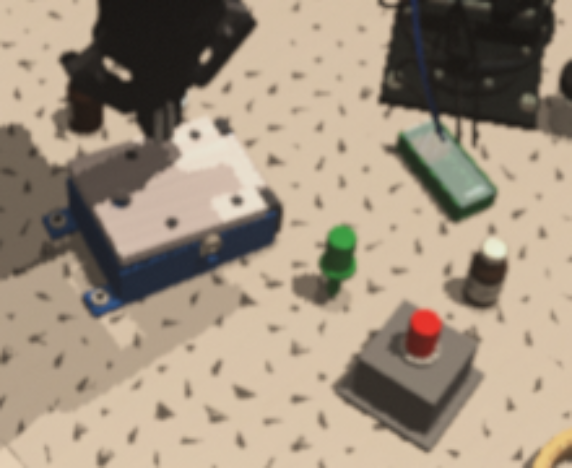

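View pics/wrist2.png

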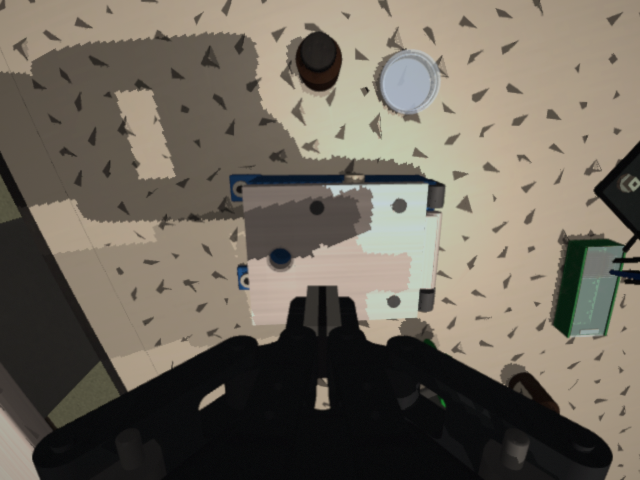

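The lid is down, resting ajar on the post. Its hole shows at wrist pixel (280,258), and nothing else has been disturbed. I'll measure the hole and lid angle before fetching the pin.

```bash
python3 - <<'E'
from h import *
from g import jig,YAW,ORG
w=load("wrist2.npz");C=cloud(w)
c,s=np.cos(YAW),np.sin(YAW)
D=C-ORG; X=c*D[...,0]+s*D[...,1]; Y=-s*D[...,0]+c*D[...,1]; Z=C[...,2]
m=(w["z_map"]>0)&(abs(Y)<40)&(X>-55)&(X<40)&(abs(Z-53)<12)
m[290:]=False
A=np.c_[X[m],Y[m],np.ones(m.sum())]; k=np.linalg.lstsq(A,Z[m],rcond=None)[0]; print("lid",m.sum(),k, "phi",-np.arctan(k[0]), "z at hole",A.shape and k@[-39,0,1])
zz=k@[-39,0,1]
img=cv2.resize(w["image"][230:285,250:310],None,fx=8,fy=8,interpolation=cv2.INTER_CUBIC);cv2.imwrite("pics/hole.png",img)
hsv=cv2.cvtColor(w["image"],cv2.COLOR_BGR2HSV)
b=np.zeros(hsv.shape[:2],bool); b[235:285,255:305]=True
d=b&(w["image"].max(2)<95)
n,l,st,ce=cv2.connectedComponentsWithStats(d.astype(np.uint8)); 
for i in range(1,n):
    if st[i,4]>20: 
        p=px2w(w,*ce[i],zz); e=p-ORG; print(st[i],ce[i],p.round(1),"jig",c*e[0]+s*e[1],-s*e[0]+c*e[1])
E
```

```text
lid 14394 [-8.03103117e-02  4.00293164e-03  5.42069385e+01] phi 0.0801383164114428 z at hole 57.33904069668947
[ 255  235   50   34 1325] [279.4        248.24754717] [492.1  11.1  57.3] jig -39.40542311526784 6.80596437760653
```

View pics/hole.png

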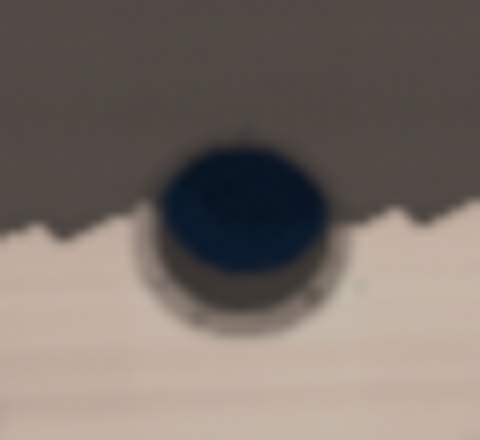

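```bash
python3 - <<'E'
from h import *
from g import *
w=load("wrist2.npz"); c,s=np.cos(YAW),np.sin(YAW)
for u,v in [(280,259.2),(280.3,258.5)]:
    p=px2w(w,u,v,57.6); e=p-ORG; print(p.round(1),"jig",(c*e[0]+s*e[1]).round(2),(-s*e[0]+c*e[1]).round(2))
# block edges from wrist2 lid fit rect
print(jig(-39,0,0),jig(-40,0,0))
from workcell import r
r.gripper_to(50)
r.movep([541.3,-210,140.],quat(1.2))
w=r.read_camera("wrist"); cv2.imwrite("pics/w3.png",w["image"]); np.savez("w3.npz",**w)
print(r.read_time_s(),r.read_tcp_pos(),r.read_grip_width())
E
```

```text
[489.6   4.5  57.6] jig -39.29 -0.22
[490.    4.9  57.6] jig -39.09 0.24
[489.9970882    4.59385625   0.        ] [489.06368021   4.95267307   0.        ]
11.725 [ 540.93226076 -208.37181058  139.37277811] 50.21185387108981
```

View pics/w3.png

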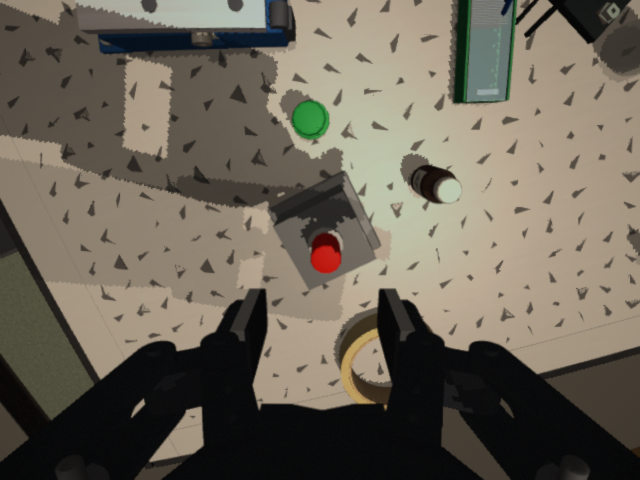

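The red head is at (326,253), between the fingers' planes. I'll measure it in this view and check whether the TCP has settled.

```bash
python3 - <<'E'
from h import *
from workcell import r
w=load("w3.npz");C=cloud(w)
hsv=cv2.cvtColor(w["image"],cv2.COLOR_BGR2HSV)
m=((hsv[...,0]<8)|(hsv[...,0]>172))&(hsv[...,1]>150)
T=C[m&(abs(C[...,2]-80)<2.5)]; print(len(T),T.mean(0),cv2.minEnclosingCircle(T[:,:2].astype(np.float32)))
st=C[(abs(C[...,2]-45)<2.5)&(np.hypot(C[...,0]-542,C[...,1]+210)<45)&(w["z_map"]>0)];print(cv2.minAreaRect(st[:,:2].astype(np.float32)))
for i in range(3): print(r.read_time_s(),np.round(r.read_tcp_pos(),2)); r.wait(.1)
E
```

```text
669 [ 541.39000915 -210.12548944   78.88756572] ((541.2191162109375, -210.30770874023438), 9.8254976272583)
((541.0557861328125, -210.65750122070312), (56.205665588378906, 56.64845275878906), 5.877188205718994)
11.725 [ 540.93 -208.37  139.37]
11.825 [ 541.11 -208.09  139.49]
11.925 [ 541.32 -208.4   139.75]
```

```bash
python3 - <<'E'
from g import *
from workcell import r
q=np.array(r.read_joints()); print(q, r.ik([541.3,-210,140.],quat(1.2)), fk(q,P)[0])
for i in range(4): r.wait(.1); print(np.round(r.read_tcp_pos(),2),np.array(r.read_joints()).round(4))
print(r.read_tool_rot(),quat(1.2),r.read_contact_force(),np.round(r.read_joint_torque(),2))
E
```

```text
[-5.43096959e-01  1.72439341e-01  1.88809759e+00  7.81807380e-05
  1.08124462e+00 -1.73847064e-01] [-5.44749928e-01  1.72888920e-01  1.88747620e+00 -4.44089210e-16
  1.08122754e+00 -1.73953601e-01] [[ 541.4047073  -208.93898166  139.9490825 ]]
[ 541.4  -209.4   140.02] [-0.5438  0.1726  1.8878  0.      1.0813 -0.1739]
[ 541.35 -209.77  140.04] [-5.4430e-01  1.7270e-01  1.8876e+00 -1.0000e-04  1.0812e+00 -1.7390e-01]
[ 541.32 -209.93  140.01] [-0.5446  0.1729  1.8875  0.      1.0812 -0.1739]
[ 541.3  -210.06  140.03] [-0.5448  0.1729  1.8874  0.      1.0812 -0.174 ]
[2.10856820e-05 8.25357461e-01 5.64610539e-01 1.07587789e-05] [np.float64(5.05372309510725e-17), np.float64(0.8253356149096783), np.float64(0.5646424733950354), np.float64(3.457437988529373e-17)] [-0.62474892  0.47707396  0.29847742] [  0.04 -33.67 -26.76   0.     0.     0.  ]
```

It just settles slowly (about 0.6 s), so it's fine now. Descend and grasp above the collar.

```bash
python3 - <<'E'
from g import *
from workcell import r
import cv2
print(r.line_to([541.3,-210.2,53.],attitude=quat(1.2),speed=90,f_stop=15)); r.wait(.3)
print(np.round(r.read_tcp_pos(),2),r.read_contact_force())
r.gripper_to(15,80); print(r.read_grip_width(),r.read_contact_force(),r.read_moment(),r.read_time_s())
r.line_to([541.3,-210.2,125.],speed=120)
print(r.read_grip_width(),r.read_contact_force(),r.read_time_s(),np.round(r.read_tcp_pos(),2))
for n in ("scene","wrist","top"):
    c=r.read_camera(n); cv2.imwrite(f"pics/{n}4.png",c["image"]); np.savez(f"{n}4.npz",**c)
c=np.load("scene4.npz")["image"]; cv2.imwrite("pics/s4c.png",cv2.resize(c[190:370,260:480],None,fx=3,fy=3))
E
```

```text
False
[ 541.54 -210.31   53.45] [-0.03800933 -0.54753416 -0.57431394]
17.918149809155963 [-0.14723169 -0.24988251  2.02277228] [-0.01125808  0.02537124  0.00019847] 14.2333
17.74627314660409 [ 0.65766877 -0.73432631 -0.83537867] 14.9833 [ 540.66 -209.81  124.15]
```

View pics/wrist4.png

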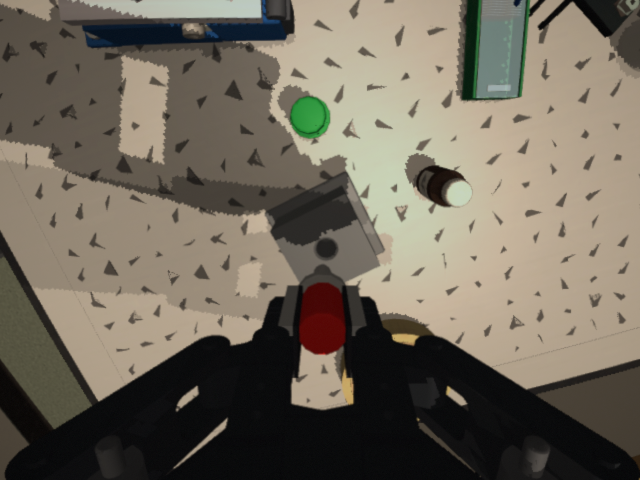

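View pics/s4c.png

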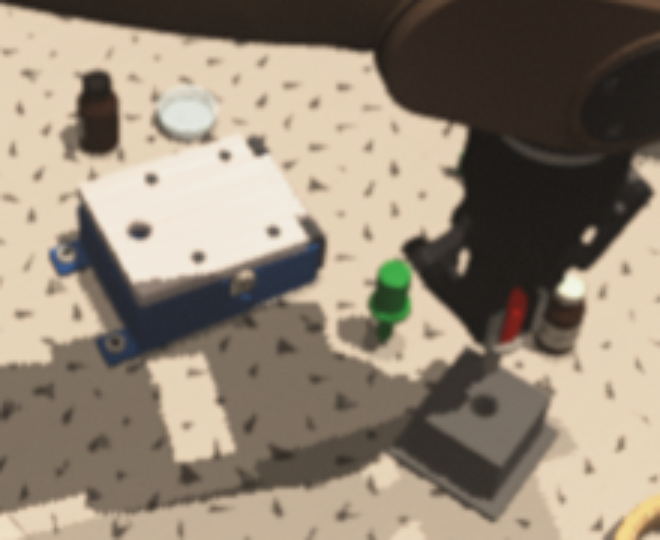

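The pin is held, but the scene view suggests some tilt (crop ~ (513,315) to (487,358)). Zooming in to check.

```bash
python3 - <<'E'
from h import *
s=load("scene4.npz");w=load("wrist4.npz");t=load("top4.npz")
a=cv2.resize(s["image"][270:330,405:465],(420,420),interpolation=cv2.INTER_CUBIC)
b=cv2.resize(w["image"][230:370,250:390],(380,420),interpolation=cv2.INTER_CUBIC)
cv2.imwrite("pics/z4.png",np.hstack([a,b]))
from g import *
# expected projected pin if upright: head top, tip
tcp=np.array([540.66,-209.81,124.15]); tipz=tcp[2]-53.45+11
def proj(c,X):
    p=cv2.projectPoints(np.array([X],float),cv2.Rodrigues(c["R"])[0],c["t"].astype(float),np.array([[c["fx"],0,c["cx"]],[0,c["fy"],c["cy"]],[0,0,1.]]),np.array([float(c["k1"]),0,0,0]))[0]; return p.ravel().round(1)
for n,c in(("s",s),("w",w)):
    for z in (0,34,39,69): print(n,z,proj(c,[tcp[0],tcp[1],tipz+z]))
E
```

```text
s 0 [423.1 313.8]
s 34 [426.1 302.2]
s 39 [426.6 300.4]
s 69 [429.4 289.6]
w 0 [324.3 268.2]
w 34 [324.5 294.8]
w 39 [324.6 299.6]
w 69 [324.9 335.7]
```

View pics/z4.png

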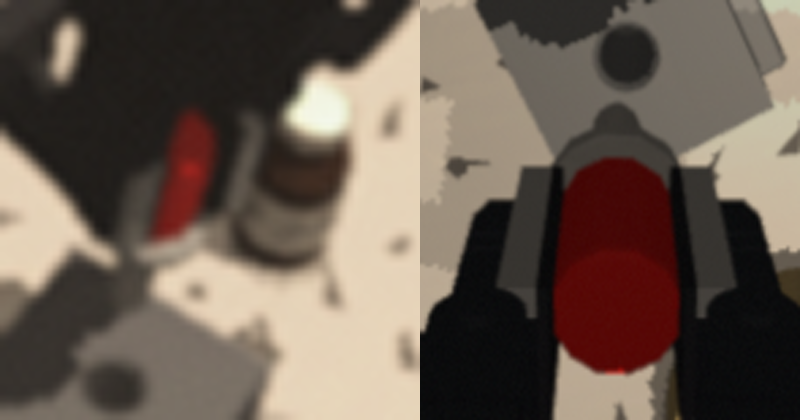

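The pin is upright: tip and head sit where an upright pin would project, apart from a constant 2 px wrist-camera bias. I'll go above the hole and compare tip and hole in the same picture, which cancels the bias.

```bash
python3 - <<'E'
from h import *
from g import *
from workcell import r
r.line_to([490,4.7,125.],attitude=quat(1.2),speed=170)
r.line_to([490,4.7,112.],speed=100); r.wait(.6)
print(r.read_time_s(),np.round(r.read_tcp_pos(),2),r.read_grip_width())
for n in ("wrist","scene"):
    c=r.read_camera(n); np.savez(f"{n}5.npz",**c)
w=load("wrist5.npz");s=load("scene5.npz")
a=cv2.resize(s["image"][235:305,275:345],(400,400),interpolation=cv2.INTER_CUBIC)
b=cv2.resize(w["image"][220:360,250:390],(400,400),interpolation=cv2.INTER_CUBIC)
cv2.imwrite("pics/z5.png",np.hstack([a,b]))
E
```

```text
17.4667 [490.03   4.71 112.1 ] 17.452928751314744
```

View pics/z5.png

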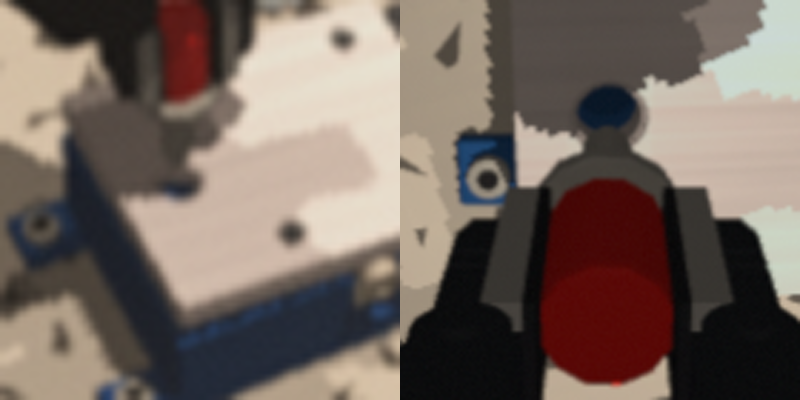

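```bash
cat > ov.py <<'E'
from h import *
from g import *
def ov(f,tcp,hole,hz,bias,out,box,gripoff=42.45):
    c=load(f); K=np.array([[c["fx"],0,c["cx"]],[0,c["fy"],c["cy"]],[0,0,1.]])
    pj=lambda X:cv2.projectPoints(np.asarray(X,float),cv2.Rodrigues(c["R"])[0],c["t"].astype(float),K,np.array([float(c["k1"]),0,0,0]))[0][:,0]+bias
    th=np.linspace(0,2*np.pi,40); u0,v0,u1,v1=box; k=600/(v1-v0)
    img=cv2.resize(c["image"][v0:v1,u0:u1],None,fx=k,fy=k,interpolation=cv2.INTER_CUBIC)
    def dr(cx,cy,z,r,col):
        p=pj(np.c_[cx+r*np.cos(th),cy+r*np.sin(th),np.full(40,z)]); q=((p-[u0,v0]+.5)*k-.5)
        cv2.polylines(img,[np.round(q).astype(int).reshape(-1,1,2)],True,col,1)
    tz=tcp[2]-gripoff
    for z,r,col in ((0,3,(0,255,255)),(6,5,(0,255,255)),(39,13,(0,255,0)),(69,10,(255,255,0))): dr(tcp[0],tcp[1],tz+z,r,col)
    dr(hole[0],hole[1],hz,7,(255,0,255))
    cv2.imwrite(out,img)
E
python3 - <<'E'
from ov import *
tcp=(490.03,4.71,112.1)
ov("wrist5.npz",tcp,(490,4.7),58.3,[-2.3,-1.7],"pics/ov5.png",(265,230,385,350))
ov("scene5.npz",tcp,(490,4.7),58.3,[0,0],"pics/ov5s.png",(285,235,345,295))
E
```

```text
(no output)
```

View pics/ov5.png

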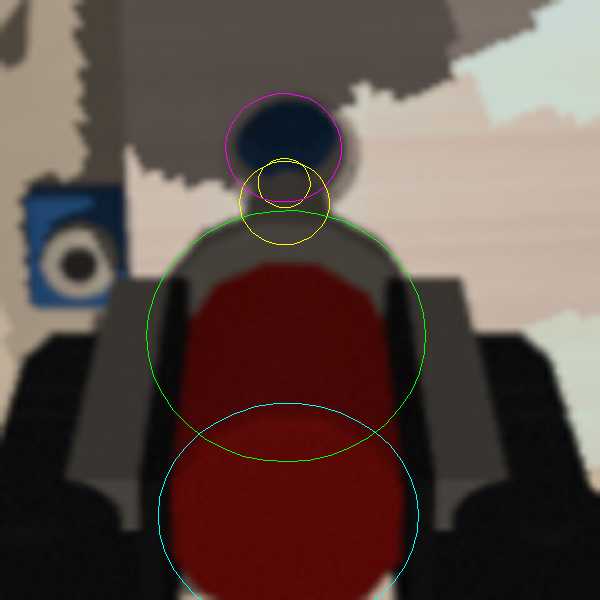

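View pics/ov5s.png

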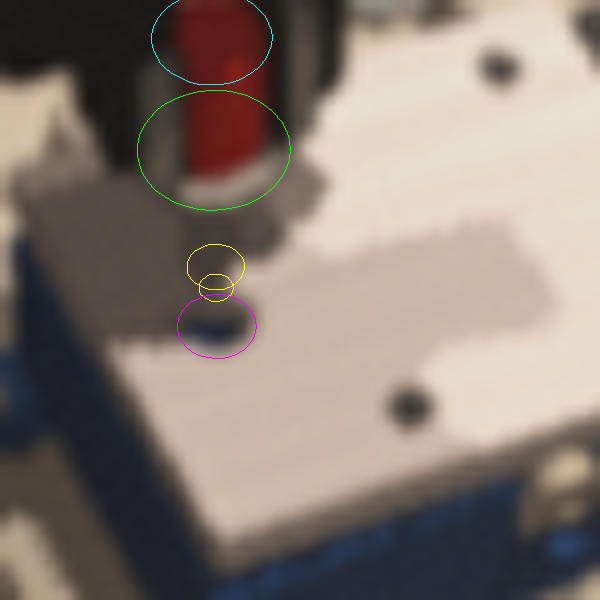

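In the wrist view the hole ring centre is about 10 overlay px (≈1.4 mm) towards jig +x from the pin axis. The scene view is less clear. I'll go lower with part of that correction and look again.

```bash
python3 - <<'E'
from ov import *
from workcell import r
p=np.array([490,4.7,0])+1.0*np.array([np.cos(YAW),np.sin(YAW),0]); p[2]=105
r.line_to(list(p),speed=60); r.wait(.4)
tcp=np.array(r.read_tcp_pos()); print(r.read_time_s(),tcp.round(2),p)
for n in ("wrist","scene","top"):
    c=r.read_camera(n); np.savez(f"{n}6.npz",**c)
for f in("wrist","scene"):
    c=load(f+"6.npz"); c["image"]=np.clip(255*(c["image"]/255.)**.55,0,255).astype(np.uint8); np.savez(f+"6g.npz",**c)
ov("wrist6g.npz",tcp,p,58.3,[-2.3,-1.7],"pics/ov6.png",(280,240,370,330))
ov("scene6g.npz",tcp,p,58.3,[0,0],"pics/ov6s.png",(285,235,345,295))
E
```

```text
18.2333 [491.03   4.32 105.14] [490.93340799   4.34118317 105.        ]
```

View pics/ov6.png

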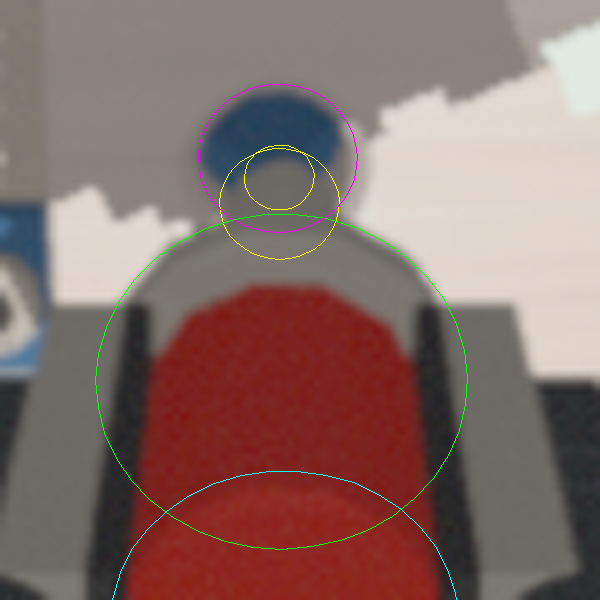

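View pics/ov6s.png

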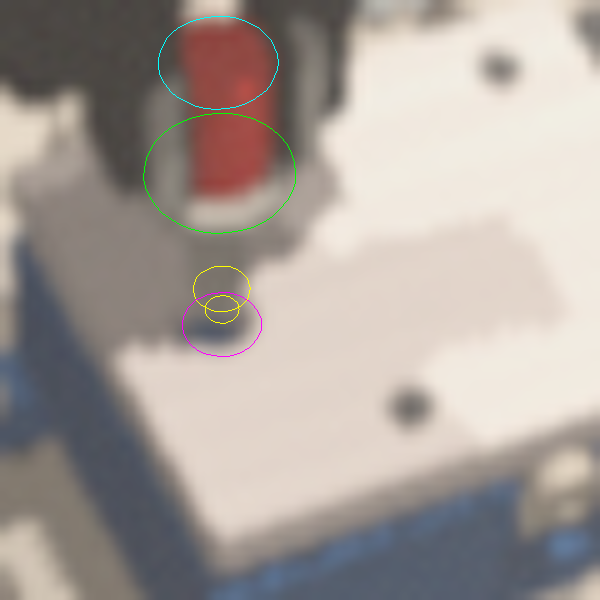

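The tip is centred in the hole ring in the wrist view (overlay ≈ (280,155) in a ring spanning 190–372). Inserting under force guard.

```bash
python3 - <<'E'
from g import *
from workcell import r
for xy,z in (((490.9,4.35),96),((490.6,4.5),84),((490.5,4.55),70)):
    st=r.line_to([*xy,z],speed=45,f_stop=10)
    print(st,np.round(r.read_tcp_pos(),2),np.round(r.read_contact_force(),2),np.round(r.read_moment(),3),r.read_time_s())
    if st: break
E
```

```text
False [490.38   4.43  95.3 ] [ 0.67 -0.11 -0.54] [-0.03  -0.081  0.019] 18.7333
False [490.24   4.56  83.48] [-0.49 -0.34 -0.51] [-0.041 -0.049 -0.027] 19.15
False [490.19   4.63  69.53] [ 0.24 -0.18 -0.23] [ 0.022 -0.034  0.071] 19.6083
```

```bash
python3 - <<'E'
from g import *
from workcell import r
for z in (64,61,59,57.5):
    st=r.line_to([490.2,4.65,z],speed=20,f_stop=22); r.wait(.2)
    print(z,st,np.round(r.read_tcp_pos(),2),np.round(r.read_contact_force(),2),np.round(r.read_moment(),3),r.read_grip_width(),r.read_time_s())
    if st: break
E
```

```text
64 False [490.52   4.6   64.23] [1.44 0.45 1.78] [ 0.086 -0.138 -0.029] 17.350185330840535 20.2583
61 False [490.23   4.71  60.98] [0.51 1.05 2.24] [ 0.178 -0.005 -0.045] 17.71358072103846 20.7583
59 False [490.08   4.79  58.97] [-0.71  2.55  3.18] [0.359 0.219 0.025] 18.01937349176444 21.2083
57.5 False [490.13   4.79  58.74] [-4.99  3.58 11.52] [0.448 0.778 0.023] 17.68194240978225 21.6583
```

```bash
python3 - <<'E'
from ov import *
from workcell import r
r.wait(.4); tcp=np.array(r.read_tcp_pos()); print(tcp.round(2),np.round(r.read_contact_force(),2))
for n in ("wrist","scene","top"):
    c=r.read_camera(n); np.savez(f"{n}7.npz",**c)
w=load("wrist7.npz");C=cloud(w);c,s=np.cos(YAW),np.sin(YAW)
D=C-ORG; X=c*D[...,0]+s*D[...,1]; Y=-s*D[...,0]+c*D[...,1]; Z=C[...,2]
m=(w["z_map"]>0)&(abs(Y)<40)&(X>-55)&(X<40)&(abs(Z-50)<7)&((Y>18)|(X>0))
k=np.linalg.lstsq(np.c_[X[m],Y[m],np.ones(m.sum())],Z[m],rcond=None)[0];print("lid wrist",m.sum(),k)
sc=load("scene7.npz");C=cloud(sc);D=C-ORG; X=c*D[...,0]+s*D[...,1]; Y=-s*D[...,0]+c*D[...,1]; Z=C[...,2]
m=(sc["z_map"]>0)&(abs(Y)<40)&(X>-50)&(X<40)&(abs(Z-50)<7)
k=np.linalg.lstsq(np.c_[X[m],Y[m],np.ones(m.sum())],Z[m],rcond=None)[0];print("lid scene",m.sum(),k)
cv2.imwrite("pics/s7.png",cv2.resize(sc["image"][190:350,250:450],None,fx=3.6,fy=3.6,interpolation=cv2.INTER_CUBIC))
cv2.imwrite("pics/w7.png",w["image"])
E
```

```text
[490.14   4.78  58.76] [-4.89  2.46 11.  ]
lid wrist 16167 [1.26490711e-03 2.96565339e-04 4.95086452e+01]
lid scene 1298 [4.24876907e-03 2.04574377e-02 5.16393244e+01]
```

View pics/s7.png

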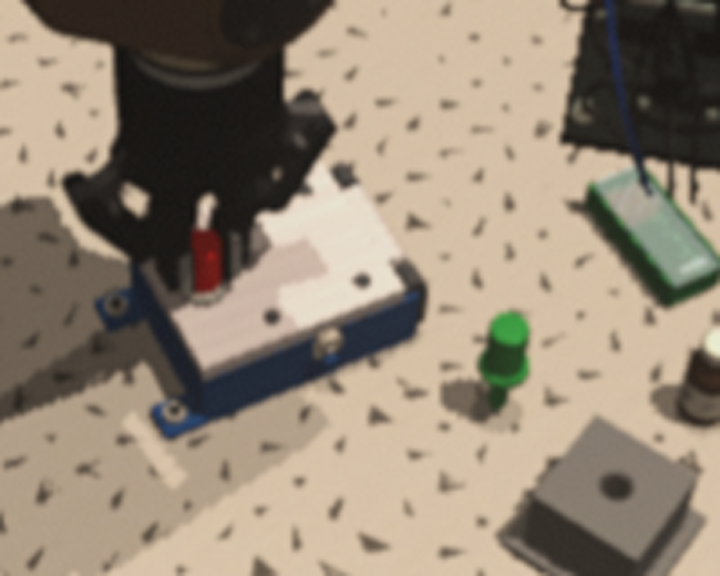

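View pics/w7.png

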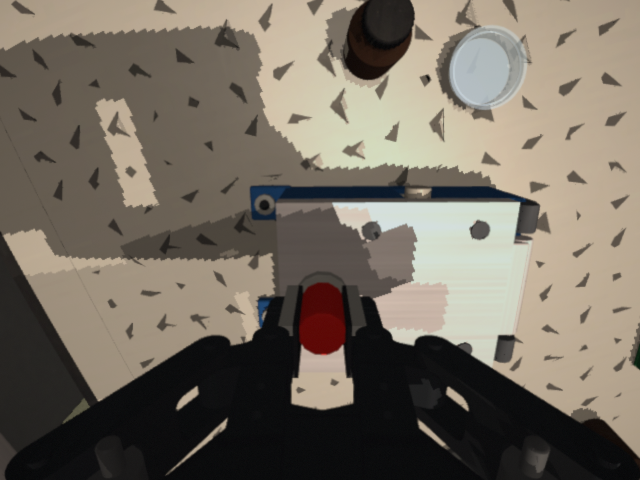

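The lid measures flat (slope 0.001, was -0.080) at z ≈ 49.5. The collar is on the plate at (322,285), the post end shows at both channel ends, and both vials and the dish are untouched. I'll add a little push as margin and check it's steady.

```bash
python3 - <<'E'
from h import *
from g import *
from workcell import r
r.line_to([490.2,4.75,56.3],speed=10,f_stop=25)
for i in range(3):
    r.wait(.4); print(np.round(r.read_tcp_pos(),2),np.round(r.read_contact_force(),2),r.read_grip_width(),r.read_time_s())
c=r.read_camera("wrist"); np.savez("wrist8.npz",**c); cv2.imwrite("pics/w8.png",c["image"])
w=load("wrist8.npz");C=cloud(w);cc,s=np.cos(YAW),np.sin(YAW)
D=C-ORG; X=cc*D[...,0]+s*D[...,1]; Y=-s*D[...,0]+cc*D[...,1]; Z=C[...,2]
m=(w["z_map"]>0)&(abs(Y)<40)&(X>-55)&(X<40)&(abs(Z-50)<7)&((Y>18)|(X>0))
k=np.linalg.lstsq(np.c_[X[m],Y[m],np.ones(m.sum())],Z[m],rcond=None)[0];print("lid wrist",m.sum(),k)
E
```

```text
[490.15   4.81  58.59] [-8.2   2.57 18.73] 17.483729374443815 22.875
[490.16   4.82  58.58] [-7.15  2.54 18.21] 17.834028742248666 23.275
[490.17   4.79  58.59] [-7.95  2.74 18.36] 17.493677985251903 23.675
lid wrist 16208 [2.28272769e-03 4.45053959e-04 4.94606987e+01]
```

View pics/w8.png

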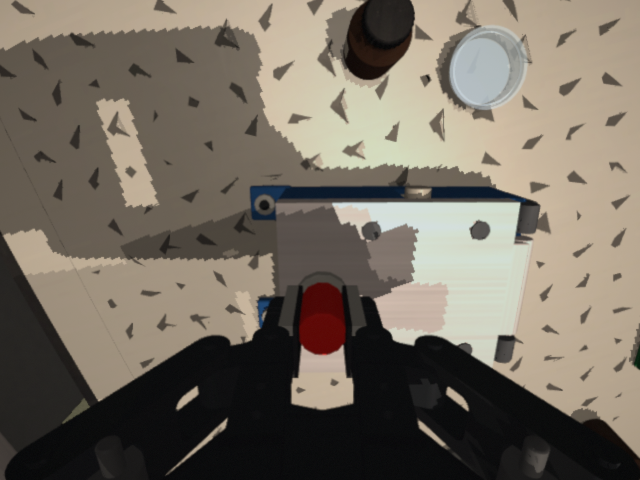

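```bash
python3 -c "
from workcell import r
r.close_job(); print(r.read_time_s())"
```

```text
the job is handed in; nothing more can be done
the job is handed in; nothing more can be done
```

The job is handed in: the jig is shut with the pin home, and the arm is still gripping the pin and pressing it down. It took about 24 s of the 54 s allowed.

**What I did:** I folded the arm in to swing past the upright and pushed the upper half down with the closed fingers until it rested on the post. Then I took the red-headed pin from the grey stand, lined it up with the hole in the wrist view, inserted it and pressed.

**Last checks:**
- **Push:** steady at about 18 N down, with about 8 N sideways from the pin resting in the holes.
- **Lid:** flat, with a slope of 0.002 compared with 0.080 when it was ajar.
- **Pin:** tip at about 16.1 mm against 16.5 mm nominal, with the collar on the plate.
- **Post and bystanders:** the last wrist view shows the post's end at the +y end of its channel, and the black-capped vial and the dish where they stood. The white-capped vial looked unmoved in the earlier scene view, before the final push. I judged these by eye and did not measure them again.

**Disagreements:**
- The wrist camera was off by about 2 px (1–1.5 mm), which I cancelled by comparing the pin tip and the hole in the same picture. The scene camera was too unclear to confirm that offset.
- The scene camera's lid fit put the plate about 2 mm higher than the wrist camera did and tilted it by 0.02 along y. The gripper may have spoiled that fit, so I relied on the wrist camera's fit.
- The gripper read about 17.5 mm on the 20 mm head, although the pin was held firmly and upright.

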